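Press the ejectors of the empty mould home

TASK

Of the three open moulds on the bench, one is empty and both of its brass mushroom-headed ejectors still stand up in their cavities: with your fingertips press each of them gently straight down until it is fully home, then draw the hand clear. Do not touch the mould with the red-brown rubber parts or the one loaded with metal rings, nor anything lying in them, do not pull or lift anything, and leave the other things on the bench where they are.

Things in the scene. Friction and masses are not known exactly. Their poses are not given: they have to be found in the camera images.
- mould_empty: the empty mould: steel mould half, fixed (sizes in mm): 230 long (own x), 130 wide (y), top face 60 above the bench; two round cavities, 76 across, 10 deep, at x = -52 and +52; guide pins, 16 across, stand 26 above the top face at (-100, 50) and (100, -50); handles stick out 30 at both ends; origin under its centre, on the bench. A brass ejector head stands up in each cavity.
- empty_ejector0_top (a point): centre of the top of the ejector in the empty mould's cavity at own x = -52 mm from the mould's origin: a flat brass mushroom head 33 across. It slides only up and down, stays where it is left, gives way to about 4 N of push and stops on a rubber seal ring when home (pushed past that it gives about 1 mm per 10 N), its top then 54 mm above the bench, 6 below the mould's top face
- empty_ejector1_top (a point): centre of the top of the ejector in the empty mould's cavity at own x = +52 mm from the mould's origin: a flat brass mushroom head 33 across. It slides only up and down, stays where it is left, gives way to about 4 N of push and stops on a rubber seal ring when home (pushed past that it gives about 1 mm per 10 N), its top then 54 mm above the bench, 6 below the mould's top face
- empty_ejector0 (a joint): how far that ejector (cavity at own x = -52) stands up from fully home, m; 0 = home; 0.010 to 0.016 at the start
- empty_ejector1 (a joint): how far that ejector (cavity at own x = +52) stands up from fully home, m; 0 = home; 0.010 to 0.016 at the start
- mould_parts: a mould like mould_empty in form, size and origin, to be left alone. A finished red-brown rubber part lies on the raised ejector of each cavity, its top up to 82 above the bench.
- parts_ejector0 (a joint): how far the ejector under that rubber part stands up, m; 0.008 and to stay so
- parts_ejector1 (a joint): how far the ejector under that rubber part stands up, m; 0.008 and to stay so
- mould_rings: a mould like mould_empty in form, size and origin, to be left alone. A bright metal ring lies in each cavity round the ejector, which is home.
- part0: finished red-brown rubber disc with a hub, 72 across, 20 high, loose, on the raised ejector of mould_parts; origin at the centre of its underside
- part1: finished red-brown rubber disc with a hub, 72 across, 20 high, loose, on the raised ejector of mould_parts; origin at the centre of its underside
- ring0: loose metal insert ring, 70 outside, 48 inside, 7 thick, flat on a cavity floor of mould_rings; origin at the centre of its underside
- ring1: loose metal insert ring, 70 outside, 48 inside, 7 thick, flat on a cavity floor of mould_rings; origin at the centre of its underside
- spray_can: loose upright can, blue label, 66 across, 170 high; origin at the centre of its underside
- blow_gun: loose orange air blow gun lying flat, about 200 long, 130 wide, 26 high; origin under its body
- scraper: loose hand scraper, wooden handle and brass blade, 190 long, lying flat along its own x; origin on the bench
- core_tube: loose red-brown tube standing in a grey cup, 72 across, 160 high; origin at the centre of its underside

How it is judged (in metres and radians):
At the end, for the whole second after the job is handed in: Both ejectors of the empty mould are home (standing up less than 2 mm) and still; the rubber parts and metal rings are within 6 mm of where they were, the parts' ejectors still raised by more than 6 mm; can, blow gun, scraper and core tube are within 10 mm of where they were (value of joint each of empty_ejector0, empty_ejector1 below 0.002 m and velocity of joint each of empty_ejector0, empty_ejector1 below 0.002 m/s and value of joint each of parts_ejector0, parts_ejector1 above 0.006 m and distance of each of part0, part1, ring0, ring1 from where it was at the start of the episode below 0.006 m and distance of each of spray_can, blow_gun, scraper, core_tube from where it was at the start of the episode below 0.01 m); the robot touches nothing.
It fails at once if the other two moulds, or what lies in them, touched by the robot (contact force between any of the fingers, the arm and mould_parts above 1 N or contact force between any of the fingers, the arm and mould_rings above 1 N or contact force between any of the fingers, the arm and part0 above 1 N or contact force between any of the fingers, the arm and part1 above 1 N or contact force between any of the fingers, the arm and ring0 above 1 N or contact force between any of the fingers, the arm and ring1 above 1 N).
It fails at once if a finished part or a steel ring shifted or lifted from its place (distance of any of part0, part1, ring0, ring1 from where it was at the start of the episode above 0.006 m).
It fails at once if an ejector pulled farther out instead of pressed (value of joint any of empty_ejector0, empty_ejector1 above 0.0185 m).
It fails at once if pressed harder than 40 N on the empty mould or its ejectors (contact force between any of the fingers, the arm and mould_empty above 40 N).
It fails at once if spray can, blow gun, scraper or core tube moved by more than 10 mm (distance of any of spray_can, blow_gun, scraper, core_tube from where it was at the start of the episode above 0.01 m).
It also fails if it takes over 38 s, if anything falls off the work surface, if the arm or the gripper's body presses on something with over 40 N, if the wrist force passes 120 N, or if a joint passes its speed limit or range.

ROBOT

A 7-joint arm with a two-finger parallel gripper is mounted at the origin on the work surface. World frame = base frame: x ahead of the robot, y to its left, z up, the work surface at z = 0. Lengths are in m, angles in degrees, forces in N, time in s.
With the tool pointing down it reaches from about 0.425 to 0.875 m from the base axis. Payload 4.7 kg.
Tool frame: the origin (TCP) lies on the mounting face of the last link; the fingertips stand 182 mm ahead of it and the grasp point (between the pads) lies 164 mm ahead of it; z points along the fingers, x is the direction in which the jaws open and shut, and the axes are right-handed (so a half turn about z gives the same grasp; the last joint's range is limited). The gripper opens to 87 mm and grips with 3 to 60 N. Pads are 19 mm wide; open, the fingers measure 117 mm over their backs; the gripper's body (75 mm by 190 mm) begins 51 mm behind the grasp point.
Start: joints at [65.094, 18.392, -4.016, 83.108, 1.295, 78.541, -3.26], TCP at [0.282, -0.586, 0.405] pointing down, gripper open.
Joint ranges: [-163.93, 163.93], [-17.29, 119.83], [-79.2, 71.16], [3.27, 140.29], [-89.18, 269.18], [5.43, 117.66], [-154.24, 154.24]. Speed limits (degrees/s): [147.25, 147.25, 180, 180, 180, 180, 180].

INTERFACE

Orientations are given as [roll, pitch, yaw] about the fixed x, y, z axes, in that order (R = Rz(yaw) Ry(pitch) Rx(roll)).
In Python, from cell import status, cams, env, outline_of, landmark_of gives the robot as it stands. The module is installed in compiled form; this text tells all that it offers.
- The arm moves only by the tool jog_arm, never from a script. Its argument "rows" is a list of rows, each a list of 7 numbers: the closure, from 0 (fully open) to 1 (shut), then the shift along the tool's x, y, z in m, then the turn, a rotation vector about the tool's x, y, z in degrees. A call has 1 to 12 rows; each row shifts and turns the commanded pose from where the row before left it, along the tool's axes as they then stand; what a row does not reach is not made up. A row lasts 1/12 s, in which the tool goes at most 41.7 mm and 7.16 degrees, less where a joint would pass 70% of its speed; a pose out of reach is approached as far as the arm can. A call with a gripper value outside its range is refused whole. The fingers move at their own pace and stop on an object; "grip_force" is the grip in N (left out, the last holds). Time passes only in rows, so rows that do not move let the fingers close. It gives the time, the measured TCP pose, the force and the opening at its end, in the units of the state.
- status.get_obs(): the state, without advancing time (a new reading comes with each control period).
- cams.read_camera(name): name is "scene" or "top"; returns (picture, depth): 400x640x3 uint8, red, green, blue; 400x640 float32, m along the optical axis (not along the pixel's ray), 0 where there is no reading.
- cams.camera_params(name): a dict with "vfov" (degrees; the focal length in pixels is half the picture's height over the tangent of half this angle, whatever the lens; pixels are square), "cx", "cy" (the principal point, pixels), "k1" (the pictures are not rectified: a ray, as slopes to the right and down, at radius r is drawn at 1 + k1 r^2 times it, then the intrinsics apply), "eye" and "attitude" of the camera in the world. Camera axes: x right, y up, looking along -z (the intrinsics and any distortion apply to the point x, -y, -z); pixel columns grow to the right and rows downward; lengths in m; the calibration is good to about 2 mm. A picture is of the moment at which its call begins. camera_params takes no time and is no camera call.
- env.sign_off(): hands the job in, once; it reports no verdict.
Trained networks look in the newest picture that a camera, given by its name, has taken for a name from the list of things; names that differ only in an ending like _2 or _b are one class to them, and where a whole thing is asked for, a point or a joint stands for the part that bears it (a point fixed in the world has none). Each returns a list of dicts, best first, with "conf" (0 to 1); they miss things now and then, are a little off and sometimes report something else, mostly with a low value. They report only what shows in the picture. A call takes as long as a camera call.
- outline_of(camera, name): "pixels" (400x640 bool, what is visible of it) and "box" ([left, top, right, bottom] in pixels, round what is visible of it).
- landmark_of(camera, name): "position" ([row, column] in pixels: a listed point, or the origin of a listed thing).
The state is a dict: "time_s": time; "qpos": joint angles; "joint_velocities": joint speeds; "effort": joint torques, N m; "tool_pos": TCP position; "tool_rot": TCP orientation; "force": force on the tool from outside, world axes, zero at the start; "wrist_torque": the same for the moment, N m; "grip_width": finger opening in m.
Only numpy, scipy, OpenCV 4.12 (cv2) and the standard library are available. Lean on these libraries where they do the work, as an engineer would, in place of code of your own. Each camera call takes 0.05 s, during which the arm holds its last target. There are 200 camera calls.

## Working session

There is one attempt and no reset: what is moved stays moved. The work goes in short steps, Python scripts to look and compute and a tool call to move; the robot and the scene stay as the last step left them, time stands still between calls to the robot, and variables do not carry over. Pictures are saved under pics/ and viewed, about 8 in all and at most 12, crops included, and the job is handed in when it is done.

Besides the shell and the picture viewer there is one more tool, called after "Request:" by a JSON object that holds its "fn" and its "kwargs". jog_arm: Moves the arm, as the interface text tells. Its arguments: {"type":"object","properties":{"rows":{"type":"array"},"grip_force":{"type":"number"}},"required":["rows"]}

```bash
mkdir -p pics; cat > h.py <<'E'
import numpy as np, cv2
from cell import status, cams, env, outline_of, landmark_of
from scipy.spatial.transform import Rotation as R
def pose(p):
    a=np.array(p["attitude"],float)
    if a.shape==(3,3): return a
    if a.shape==(4,): raise Exception(a)
    return R.from_euler('xyz',a,degrees=True).as_matrix()
def ray(cam,r,c):
    p=cams.camera_params(cam); f=200/np.tan(np.radians(p["vfov"]/2)); k=p["k1"]
    d=np.array([(c-p["cx"])/f,(r-p["cy"])/f]); u=d.copy()
    for _ in range(30): u=d/(1+k*(u@u))
    return np.array(p["eye"]), pose(p)@np.array([u[0],-u[1],-1])
def at_depth(cam,r,c,z): e,d=ray(cam,r,c); return e+d*z
def at_height(cam,r,c,h): e,d=ray(cam,r,c); return e+d*(h-e[2])/d[2]
E
python3 - <<'E'
from h import *
s=status.get_obs(); print(s)
for n in("top","scene"):
    print(cams.camera_params(n))
    im,d=cams.read_camera(n); cv2.imwrite(f"pics/{n}0.png",im[:,:,::-1])
    for nm in("mould_empty","mould_parts","mould_rings","empty_ejector0_top","empty_ejector1_top","spray_can","core_tube","blow_gun"):
        for x in landmark_of(n,nm)[:2]:
            r,c=x["position"]; z=d[int(r),int(c)]
            print(n,nm,round(x["conf"],2),np.round([r,c],1),at_depth(n,r,c,z).round(3))
E
```

```text
{'time_s': 0.0, 'qpos': array([65.09319612, 18.43800943, -4.01578548, 83.17471941,  1.29584575,
       78.54093095, -3.26188412]), 'joint_velocities': array([ 0.0497251 ,  0.06885396,  0.06544615, -0.01947452,  0.08317163,
       -0.04218888,  0.03786323]), 'effort': array([ 1.23950493e-03, -4.91287851e+01, -4.03015343e-01, -3.12522840e+01,
       -6.39176066e-02,  4.36769729e-02,  1.66521213e-04]), 'tool_pos': array([ 0.28190816, -0.58545416,  0.40367473]), 'tool_rot': array([ 1.79993473e+02,  1.08367922e-01, -6.42849310e+01]), 'force': array([ 0.36711383, -1.8365872 ,  0.58004359]), 'wrist_torque': array([-0.00605203,  0.01936297, -0.00639291]), 'grip_width': 0.08710901811753677}
{'vfov': 49.21475817020237, 'cx': 315.86976012588065, 'cy': 195.5616077410536, 'k1': -0.026651661619921906, 'eye': array([0.49082036, 0.01778838, 1.27732646]), 'attitude': array([  4.33398168,   0.17622524, -89.3554089 ])}
top mould_empty 0.75 [207.8 222.2] [0.546 0.284 0.059]
top mould_empty 0.21 [133.3 374.8] [ 0.77  -0.147  0.023]
top mould_parts 0.66 [202.3 320.1] [0.565 0.011 0.056]
top mould_rings 0.
[... 443 characters left out ...]
 'cy': 197.15930284089563, 'k1': -0.11361828382263234, 'eye': array([0.99308289, 0.7638825 , 1.22323821]), 'attitude': array([ 36.25836319,  -0.52898055, 150.7956399 ])}
scene mould_empty 0.92 [273.8 377.8] [0.559 0.317 0.06 ]
scene mould_parts 0.74 [208.5 321.9] [0.586 0.062 0.061]
scene mould_rings 0.66 [140.9 279.9] [ 0.574 -0.235  0.06 ]
scene empty_ejector0_top 0.44 [256.9 400.5] [0.48  0.307 0.068]
scene empty_ejector1_top 0.4 [266.5 361.2] [0.587 0.278 0.064]
scene empty_ejector1_top 0.27 [189.7 334.9] [0.524 0.03  0.075]
scene spray_can 0.69 [117. 296.] [ 0.477 -0.311  0.055]
scene spray_can 0.66 [271.6 280.3] [0.78  0.181 0.05 ]
scene core_tube 0.79 [306.9 461.2] [0.424 0.503 0.063]
```

```bash
python3 - <<'E'
import cv2
a=cv2.imread("pics/top0.png"); cv2.imwrite("pics/top0b.png",cv2.resize(a[90:290,120:520],(800,400),interpolation=cv2.INTER_CUBIC))
E
```

```text
(no output)
```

View pics/top0b.png

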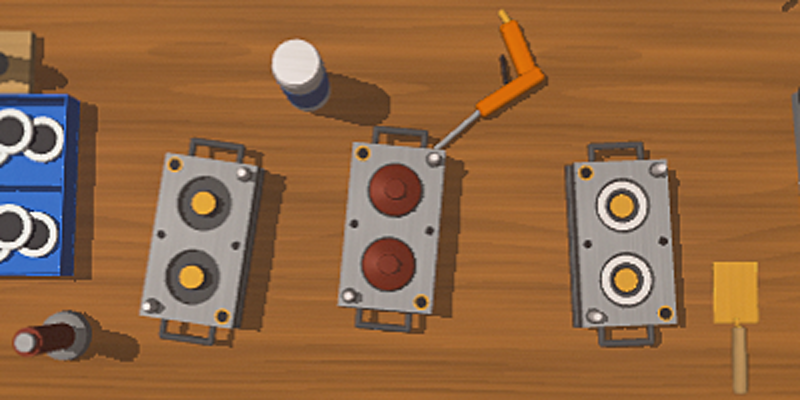

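View pics/scene0.png

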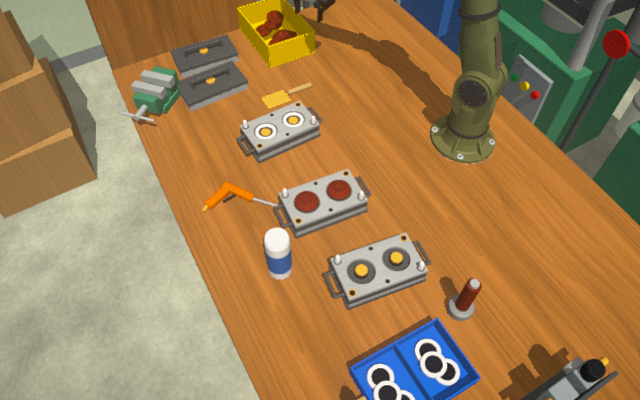

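The empty mould is the left one in the top view. Its brass heads are at about (row 191, col 222) and (row 228, col 216), with the rubber parts in the middle mould and the rings in the right one. I'll refine those two positions by colour.

```bash
cat >> h.py <<'E'
def heads():
    out={}
    for n in("top","scene"):
        im,d=cams.read_camera(n); hsv=cv2.cvtColor(im,cv2.COLOR_RGB2HSV)
        m=cv2.inRange(hsv,(15,150,150),(28,255,255))
        k,l,st,ce=cv2.connectedComponentsWithStats(m)
        for i in range(1,k):
            if st[i,4]<40: continue
            c,r=ce[i]; z=np.median(d[(l==i)&(d>0)]); P=at_depth(n,r,c,z)
            if .4<P[0]<.7 and .2<P[1]<.38: print(n,st[i,4],np.round([r,c],1),P.round(4))
E
python3 - <<'E'
from h import *
heads()
s=status.get_obs(); M=R.from_euler('xyz',s["tool_rot"],degrees=True).as_matrix(); print(M.round(3))
for t in [(.5,-.1,.404),(.484,.30,.404)]: print((M.T@(np.array(t)-s["tool_pos"])).round(3))
E
```

```text
top 107 [191.  221.4] [0.5924 0.2861 0.0666]
top 110 [228.  215.3] [0.4892 0.3    0.0674]
scene 109 [257.  396.1] [0.4905 0.301  0.0673]
scene 119 [269.7 361. ] [0.5936 0.2873 0.0671]
[[ 0.434 -0.901  0.   ]
 [-0.901 -0.434 -0.   ]
 [ 0.     0.    -1.   ]]
[-0.343 -0.407  0.001]
[-0.71  -0.566  0.001]
```

Request:
{"fn": "jog_arm", "kwargs": {"rows": [[1,-0.0214,-0.0254,0,0,0,0],[1,-0.0214,-0.0254,0,0,0,0],[1,-0.0214,-0.0254,0,0,0,0],[1,-0.0214,-0.0254,0,0,0,0],[1,-0.0214,-0.0254,0,0,0,0],[1,-0.0214,-0.0254,0,0,0,0],[1,-0.0214,-0.0254,0,0,0,0],[1,-0.0214,-0.0254,0,0,0,0],[1,-0.0214,-0.0254,0,0,0,0],[1,-0.0214,-0.0254,0,0,0,0],[1,-0.0214,-0.0254,0,0,0,0],[1,-0.0214,-0.0254,0,0,0,0]], "grip_force": 10}}

```text
time_s: 2.0
tool_pos: [0.4455, -0.2204, 0.4051]
tool_rot: [-180.0, -0.1, -64.3]
force: [0.3, -0.3, 0.2]
grip_width: 0.0149
```

Request:
{"fn": "jog_arm", "kwargs": {"rows": [[1,-0.0214,-0.0254,0,0,0,0],[1,-0.0214,-0.0254,0,0,0,0],[1,-0.0214,-0.0254,0,0,0,0],[1,-0.0214,-0.0254,0,0,0,0],[1,-0.03,-0.013,0,0,0,0],[1,-0.03,-0.013,0,0,0,0],[1,-0.03,-0.013,0,0,0,0],[1,-0.03,-0.013,0,0,0,0],[1,-0.03,-0.013,0,0,0,0],[1,-0.03,-0.013,0,0,0,0],[1,-0.03,-0.013,0,0,0,0],[1,-0.03,-0.013,0,0,0,0]]}}

```text
time_s: 3.0
tool_pos: [0.4887, 0.1621, 0.4051]
tool_rot: [-180.0, -0.0, -64.3]
force: [1.3, -0.2, -0.2]
grip_width: 0.0004
```

Request:
{"fn": "jog_arm", "kwargs": {"rows": [[1,-0.03,-0.013,0,0,0,0],[1,-0.03,-0.013,0,0,0,0],[1,-0.03,-0.013,0,0,0,0],[1,-0.02,-0.01,0,0,0,0],[1,0,0,0,0,0,0],[1,0,0,0,0,0,0]]}}

```text
time_s: 3.5
tool_pos: [0.485, 0.2822, 0.4047]
tool_rot: [180.0, 0.0, -64.1]
force: [-0.1, -0.9, -1.0]
grip_width: 0.0003
```

```bash
cat >> h.py <<'E'
def go(*T):
    s=status.get_obs(); M=R.from_euler('xyz',s["tool_rot"],degrees=True).as_matrix()
    print(s["time_s"],s["tool_pos"].round(4),s["tool_rot"].round(2),s["force"].round(2),s["grip_width"])
    for t in T: print("tool shift",(M.T@(np.array(t)-s["tool_pos"])).round(4))
E
python3 -c "
from h import *
go((.490,.3005,.29))
im,d=cams.read_camera('scene'); cv2.imwrite('pics/s1.png',im[:,:,::-1])"
```

```text
3.5 [0.485  0.2822 0.4047] [ 1.7999e+02  3.0000e-02 -6.4100e+01] [-0.13 -0.86 -0.99] 0.0002599611678913993
tool shift [-0.0142 -0.0125  0.1147]
```

View pics/s1.png

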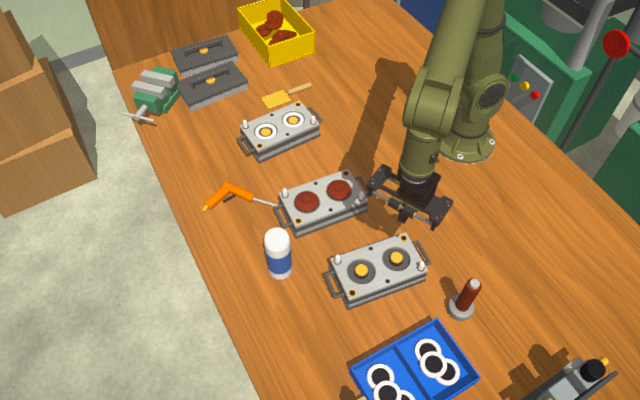

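The hand is shut and above the mould, and nothing has been disturbed. Next I centre over the first head and lower to 15 mm above it.

Request:
{"fn": "jog_arm", "kwargs": {"rows": [[1,-0.007,-0.006,0.01,0,0,0],[1,-0.007,-0.0065,0.025,0,0,0],[1,0,0,0.03,0,0,0],[1,0,0,0.03,0,0,0],[1,0,0,0.025,0,0,0],[1,0,0,0.015,0,0,0],[1,0,0,0,0,0,0],[1,0,0,0,0,0,0],[1,0,0,0,0,0,0],[1,0,0,0,0,0,0]]}}

```text
time_s: 4.38
tool_pos: [0.4916, 0.2988, 0.2715]
tool_rot: [-179.8, -0.0, -64.3]
force: [0.3, -1.1, 0.3]
grip_width: 0.0006
```

```bash
python3 -c "
from h import *
go((.490,.3005,.249))
im,d=cams.read_camera('scene'); cv2.imwrite('pics/s2.png',cv2.resize(im[150:330,270:510,::-1],(800,600),interpolation=cv2.INTER_CUBIC))"
```

```text
4.3833 [0.4916 0.2988 0.2715] [-1.7983e+02 -3.0000e-02 -6.4350e+01] [ 0.33 -1.06  0.25] 0.0005831887528899004
tool shift [-0.0022  0.0008  0.0225]
```

View pics/s2.png

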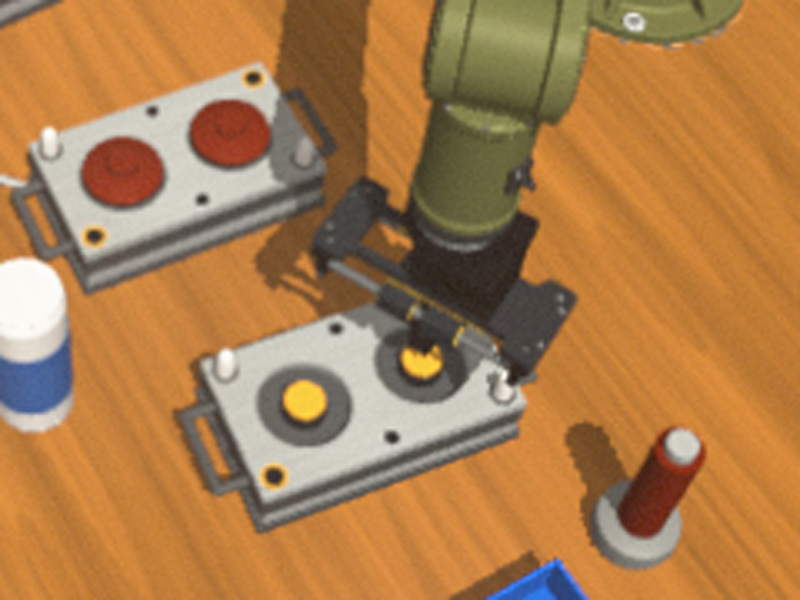

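Tips are centred over the near head (about x 420, y 360 in the crop), and the gripper body is clear of the guide pin. Now I press in small steps.

Request:
{"fn": "jog_arm", "kwargs": {"rows": [[1,-0.0015,0,0.005,0,0,0],[1,0,0,0.006,0,0,0],[1,0,0,0.004,0,0,0],[1,0,0,0.002,0,0,0],[1,0,0,0.002,0,0,0],[1,0,0,0.002,0,0,0],[1,0,0,0.002,0,0,0],[1,0,0,0.002,0,0,0],[1,0,0,0.002,0,0,0],[1,0,0,0,0,0,0]]}}

```text
time_s: 5.27
tool_pos: [0.49, 0.3002, 0.2424]
tool_rot: [180.0, -0.0, -64.3]
force: [-2.2, -0.9, 1.7]
grip_width: 0.0006
```

Request:
{"fn": "jog_arm", "kwargs": {"rows": [[1,0,0,0.0015,0,0,0],[1,0,0,0.0015,0,0,0],[1,0,0,0.001,0,0,0],[1,0,0,0.001,0,0,0],[1,0,0,0,0,0,0],[1,0,0,0,0,0,0]]}}

```text
time_s: 5.77
tool_pos: [0.4901, 0.3003, 0.2376]
tool_rot: [-180.0, 0.0, -64.3]
force: [-1.6, -0.8, 1.8]
grip_width: 0.0007
```

Request:
{"fn": "jog_arm", "kwargs": {"rows": [[1,0,0,0.001,0,0,0],[1,0,0,0,0,0,0],[1,0,0,0,0,0,0]]}}

```text
time_s: 6.02
tool_pos: [0.4902, 0.3003, 0.2367]
tool_rot: [-180.0, 0.0, -64.3]
force: [-1.5, -1.2, 2.9]
grip_width: 0.0007
```

Request:
{"fn": "jog_arm", "kwargs": {"rows": [[1,0,0,0.001,0,0,0],[1,0,0,0,0,0,0],[1,0,0,0,0,0,0]]}}

```text
time_s: 6.27
tool_pos: [0.4902, 0.3004, 0.2361]
tool_rot: [-180.0, -0.0, -64.3]
force: [-2.2, -0.8, 5.2]
grip_width: 0.0007
```

Request:
{"fn": "jog_arm", "kwargs": {"rows": [[1,0,0,0.001,0,0,0],[1,0,0,0,0,0,0],[1,0,0,0,0,0,0]]}}

```text
time_s: 6.52
tool_pos: [0.4902, 0.3004, 0.2356]
tool_rot: [-180.0, -0.0, -64.3]
force: [-3.6, -1.7, 9.3]
grip_width: 0.0002
```

Request:
{"fn": "jog_arm", "kwargs": {"rows": [[1,0,0,0.0005,0,0,0],[1,0,0,0,0,0,0],[1,0,0,0,0,0,0]]}}

```text
time_s: 6.77
tool_pos: [0.4902, 0.3005, 0.2354]
tool_rot: [-180.0, -0.0, -64.3]
force: [-4.1, -2.0, 11.8]
grip_width: 0.0006
```

The force is rising steeply at the expected height (tips at 53.4 mm), so this one is home. I lift off and move over to the second head.

Request:
{"fn": "jog_arm", "kwargs": {"rows": [[1,0,0,-0.005,0,0,0],[1,0,0,-0.015,0,0,0],[1,0,0,-0.02,0,0,0],[1,0,0,-0.015,0,0,0],[1,0.0114,-0.0174,0,0,0,0],[1,0.0114,-0.0174,0,0,0,0],[1,0.0114,-0.0174,0,0,0,0],[1,0.0114,-0.0174,0,0,0,0],[1,0.0114,-0.0174,0,0,0,0],[1,0,0,0,0,0,0],[1,0,0,0,0,0,0],[1,0,0,0,0,0,0]]}}

```text
time_s: 7.77
tool_pos: [0.5926, 0.2871, 0.2887]
tool_rot: [180.0, 0.0, -64.3]
force: [0.2, 0.7, -0.4]
grip_width: 0.0002
```

```bash
python3 -c "
from h import *
go((.593,.287,.249)); heads()
im,d=cams.read_camera('scene'); cv2.imwrite('pics/s3.png',cv2.resize(im[150:330,270:510,::-1],(800,600),interpolation=cv2.INTER_CUBIC))"
```

```text
7.7667 [0.5926 0.2871 0.2887] [ 1.7996e+02  4.0000e-02 -6.4250e+01] [ 0.17  0.7  -0.43] 0.00018506196613705435
tool shift [ 0.0003 -0.0003  0.0397]
scene 118 [269.9 360.9] [0.5942 0.2879 0.0673]
```

View pics/s3.png

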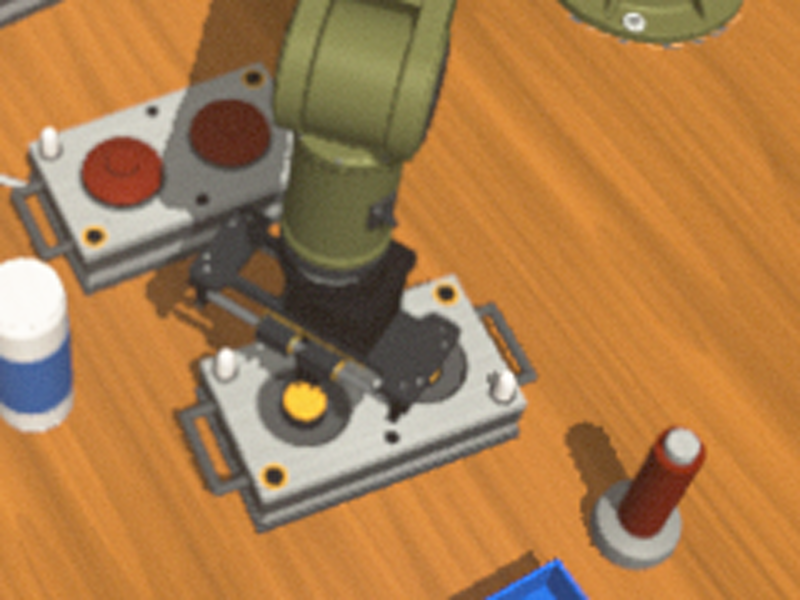

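The tips are above the second head (about x 305, y 400 in the crop). I lower and press it the same way.

Request:
{"fn": "jog_arm", "kwargs": {"rows": [[1,0,0,0.008,0,0,0],[1,0,0,0.012,0,0,0],[1,0,0,0.01,0,0,0],[1,0,0,0.004,0,0,0],[1,0,0,0.002,0,0,0],[1,0,0,0.002,0,0,0],[1,0,0,0.002,0,0,0],[1,0,0,0.002,0,0,0],[1,0,0,0.002,0,0,0],[1,0,0,0.002,0,0,0],[1,0,0,0,0,0,0]]}}

```text
time_s: 8.83
tool_pos: [0.5933, 0.2868, 0.2433]
tool_rot: [-180.0, -0.0, -64.3]
force: [-1.5, -0.4, 2.5]
grip_width: 0.0002
```

Request:
{"fn": "jog_arm", "kwargs": {"rows": [[1,0,0,0.0015,0,0,0],[1,0,0,0.0015,0,0,0],[1,0,0,0.001,0,0,0],[1,0,0,0,0,0,0],[1,0,0,0,0,0,0]]}}

```text
time_s: 9.25
tool_pos: [0.5933, 0.2868, 0.2391]
tool_rot: [-180.0, 0.0, -64.3]
force: [-0.5, 0.2, 2.2]
grip_width: 0.0005
```

Request:
{"fn": "jog_arm", "kwargs": {"rows": [[1,0,0,0.001,0,0,0],[1,0,0,0.001,0,0,0],[1,0,0,0.001,0,0,0],[1,0,0,0,0,0,0],[1,0,0,0,0,0,0]]}}

```text
time_s: 9.67
tool_pos: [0.5933, 0.2868, 0.2363]
tool_rot: [-180.0, 0.0, -64.3]
force: [-1.4, 0.3, 3.7]
grip_width: 0.0002
```

Request:
{"fn": "jog_arm", "kwargs": {"rows": [[1,0,0,0.001,0,0,0],[1,0,0,0,0,0,0],[1,0,0,0,0,0,0]]}}

```text
time_s: 9.92
tool_pos: [0.5933, 0.2869, 0.2359]
tool_rot: [-180.0, -0.0, -64.3]
force: [-2.1, -0.5, 7.2]
grip_width: 0.0007
```

Request:
{"fn": "jog_arm", "kwargs": {"rows": [[1,0,0,0.001,0,0,0],[1,0,0,0,0,0,0],[1,0,0,0,0,0,0]]}}

```text
time_s: 10.17
tool_pos: [0.5932, 0.2869, 0.2355]
tool_rot: [-180.0, -0.0, -64.3]
force: [-2.4, -0.8, 10.2]
grip_width: 0.0004
```

Home as well. I draw the hand up and aside so the cameras can see both heads.

Request:
{"fn": "jog_arm", "kwargs": {"rows": [[1,0,0,-0.005,0,0,0],[1,0,0,-0.015,0,0,0],[1,0,0,-0.03,0,0,0],[1,0,0,-0.035,0,0,0],[1,0,0,-0.035,0,0,0],[1,0,0,-0.035,0,0,0],[1,0,0,-0.015,0,0,0],[1,0.0216,0.0243,0,0,0,0],[1,0.0216,0.0243,0,0,0,0],[1,0.0216,0.0243,0,0,0,0],[1,0.0216,0.0243,0,0,0,0],[1,0.0216,0.0243,0,0,0,0]]}}

```text
time_s: 11.17
tool_pos: [0.5297, 0.1353, 0.4044]
tool_rot: [180.0, -0.0, -64.3]
force: [1.0, -0.4, 0.3]
grip_width: 0.0005
```

Request:
{"fn": "jog_arm", "kwargs": {"rows": [[1,0.0216,0.0243,0,0,0,0],[1,0.0216,0.0243,0,0,0,0],[1,0.0216,0.0243,0,0,0,0],[1,0,0,0,0,0,0],[1,0,0,0,0,0,0],[1,0,0,0,0,0,0]]}}

```text
time_s: 11.67
tool_pos: [0.493, 0.0471, 0.4047]
tool_rot: [-180.0, -0.0, -64.3]
force: [0.2, 0.4, 1.0]
grip_width: 0.0005
```

```bash
python3 -c "
from h import *
go(); heads()
im,d=cams.read_camera('scene'); cv2.imwrite('pics/s4.png',im[:,:,::-1])"
```

```text
11.6667 [0.493  0.0471 0.4047] [-1.7996e+02 -2.0000e-02 -6.4280e+01] [0.2  0.45 0.96] 0.0005297435436841061
top 109 [191.3 222.3] [0.5927 0.2864 0.0534]
top 107 [228.  216.4] [0.4893 0.3001 0.0533]
scene 113 [259.4 395.6] [0.4907 0.3017 0.0553]
scene 118 [271.8 360.6] [0.594  0.2877 0.0561]
```

View pics/s4.png

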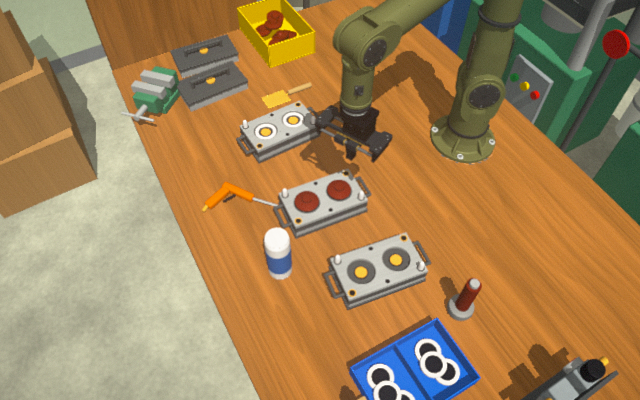

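Both heads now sit low in their cavities (scene view, about (260, 396) and (272, 361)). The rest of the bench looks unchanged and the hand is clear, so I hand in.

```bash
python3 -c "
from h import *
print(env.sign_off())"
```

```text
the job is handed in; nothing more can be done
None
```

I pressed both ejectors of the empty mould (the left one in the top view, at y ≈ 0.29 m) down with the closed fingertips until they were home. I then drew the hand up and aside and handed the job in at about 12 s. No verdict is reported at hand-in.

- **Press:** on each ejector the force stayed at about 2–4 N while it slid. It rose to 10–12 N when the tips were about 53.5 mm above the bench, where the home height is 54 mm.
- **Heights afterwards:** the top camera puts both heads at 53.4 mm. The scene camera reads 55.3 and 56.1 mm, about 2 mm higher. That is about its calibration error, but the second reading taken alone would be just over the 2 mm limit. I relied on the press force and the top view.
- **Rest of the bench:** in the last picture the other two moulds, their contents and the loose things look unmoved. I checked that by eye and did not measure it.

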